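# Set the sprung tweezers to the gauge bar

## Task

Swing the gauge box's flap shut and press it until its tab snaps behind the front rim, so that the red gauge bar on the flap lies level. Then lift the sprung tweezers off their wooden rest by the green finger plates, bring the tips close above the middle of the red bar, clear of the box, tweezers level and pointing along the bar, and squeeze until the tips are the bar's width (16 mm) apart. Finish still holding the tweezers there with that gap steady (do not let go); leave the other things on the bench alone.

Things in the scene. Friction and masses are not known exactly. Their poses are not given: they have to be found in the camera images.
- gauge_flap (a joint): hinge of the gauge box's flap, rad: 0 shut and level, grows as it swings up, to 1.5; starts at 0.6 to 1.15. A weak spring (1 N at the free edge) lifts it unless the sprung tab under its free edge has snapped behind the roller inside the box's front rim: press near the free edge with 4 to 12 N until it stops at 0. Snapped it stays at about 0.01; not snapped it stands at 0.1 or more.
- gauge_box: fixed blue steel box, 110 x 80 x 40 mm (x, y, z), open on top, with the aluminium flap hinged along its far (+x) top edge. Origin at the centre of its underside; its -x side is the front, where the tab snaps in. It stands turned by -0.4 to 0.1 rad.
- flap_hinge (a point): middle of the flap's hinge line, which runs along the box's y, 40 mm above the work board; axes as the box.
- flap_press (a point): point on the flap's upper (outer) face on the middle line, 95 mm from the hinge line, 20 mm from the free edge: push here to shut it. The flap is a plate 82 mm wide and 4 mm thick; shut, its upper face is 44.5 mm above the board. Moves with the flap; x runs from the free edge to the hinge, z out of the upper face.
- gauge_mark (a point): centre of the red gauge bar painted on the flap's upper face, 35 mm from the hinge line. The bar is 50 mm long (along x, from the free edge to the hinge) and 16 mm wide (along y): its width is the gap to set. Moves with the flap; z out of the upper face.
- tweezer_rest: fixed dark wooden rest on which the tweezers lie: base 150 x 84 x 8 mm with two crossbars (10 mm thick, tops 36 mm above the board, with 8 mm end lips) 58 mm behind and 50 mm ahead of its middle. Origin at the centre of its underside, x towards the tips of the tweezers lying on it; turned by up to 0.3 rad.
- tweezers_centre (a point): centre of the loose sprung tweezers (110 g, 170 mm long), midway between the two green finger plates; x to the tips, z up; 41 mm above the board at the start. Plates 28 mm long, 18 mm high, on the +y and -y sides: 49 mm over both when open, 34 mm (and parallel) at a 16 mm tip gap. Pivot 80 mm behind, tips 80 mm ahead. Fixed to the left leg, so it turns with it by up to 0.1 rad when squeezed.
- tweezer_squeeze (a joint): squeeze of the tweezers, rad: 0 sprung open (tips 46 mm apart), 0.19 tips 16 mm apart, at most 0.28 (nearly touching). Per 0.01 rad the tip gap falls by 1.6 mm and the width over the finger plates by 0.8 mm. The spring pushes back at the plates with about 2 N at first and 9 N at 0.19.
- tip_left (a point): inner face of the left (+y) tip of the tweezers, half-way up the leg (tips are 5 mm high)
- tip_right (a point): inner face of the right (-y) tip of the tweezers; its distance from tip_left is the tip gap
- glue_jar_centre (a point): middle of a loose glue jar, 67 mm across, 88 mm tall: leave alone
- thread_spool_centre (a point): middle of a loose brown thread spool, 58 mm across, 60 mm tall: leave alone
- beeswax_centre (a point): middle of a loose yellow beeswax block, 38 x 60 x 21 mm: leave alone
- dye_pot_centre (a point): middle of a loose dark dye pot with a tan lid, 70 mm across, 50 mm tall: leave alone
- work_board: fixed brown wooden work board, 250 x 335 x 40 mm, on which the gauge box, the rest and the beeswax stand: its top is 40 mm above the bench. Origin at the centre of its underside. Keep the wrist clear of the fly press: its head is far left, and its handle hangs 30 mm beyond the far edge of the board on the right half, from 440 mm above the bench up; the eyelet press lever leans in at the near right corner, 170 to 350 mm up.

How it is judged:
By the outcome, as a careful person would: the job done as asked, in the order asked, and still so for the second after the job is handed in, while the arm keeps its last pose, push and grip.
It also fails if it takes over 53 s, if anything falls off the work surface, if the arm or the gripper's body presses on something with over 40 N, if the wrist force passes 120 N, or if a joint passes its speed limit or range.

## Robot

A 6-joint arm with a two-finger parallel gripper is mounted at the origin on the work surface; the furniture and walls round the work are solid. World frame = base frame: x ahead of the robot, y to its left, z up, the work surface at z = 0. Lengths are in mm, angles in rad, forces in N, time in s.
With the tool pointing down it reaches from about 225 to 725 mm from the base axis. Payload 3.1 kg.
Tool frame: the origin (TCP) lies midway between the tips of the shut fingers; the grasp point (between the pads) lies 19 mm behind it; z points along the fingers, y is the line along which they close (so a half turn about z gives the same grasp; the last joint's range is limited). The gripper opens to 85 mm and grips with 20 to 120 N. Pads are 22 mm wide; open, the fingers measure 114 mm over their backs; the gripper's body (76 mm by 85 mm) begins 54 mm behind the grasp point. The pads swing forward as they close: fully open they stand 13 mm farther back than shut.
Start: joints at [1.218, 0.048, 0.099, 1.622, 0, 1.443], TCP at [117.036, 511.781, 231.312] pointing down, gripper open.
Joint ranges: [-2.91, 2.91], [-0.99, 1.94], [-1.21, 1.42], [-2.12, 2.29], [-1.49, 1.47], [-3.14, 3.14]. Speed limits (rad/s): [2.79, 2.79, 3.14, 3.14, 3.14, 3.14].

## Interface

Orientations are given as a unit quaternion [x, y, z, w].
In Python, from bench import robot gives the robot as it stands. Calls block until the motion is done:
- robot.move_pose(position, orientation): joint-space move of the TCP to a pose.
- robot.servo_line(position, ori=None, v=150, guard=None): straight line of the TCP; ori=None keeps the orientation; v is the mean speed in mm/s. With guard (N) it stops when the force on the tool has changed by that much, and returns True; else False.
- robot.goto_joints(angles): joint-space move.
- robot.gripper_to(opening, grasp_force=None): finger opening in mm; grasp_force is the grip in N (None keeps the last); returns when the fingers have stopped.
- robot.wait(seconds).
- robot.inverse_kinematics(position, orientation): joint angles nearest the present ones, or None.
- robot.capture(name): name is "side" or "top" or "wrist"; returns (picture, depth): 384x512x3 uint8, red, green, blue; 384x512 float32, mm along the optical axis (not along the pixel's ray), 0 where there is no reading.
- robot.camera_params(name): a dict with "camera_matrix" (3x3 intrinsics, pixels), "T" (4x4, takes a point from camera to world coordinates); the wrist camera has in their place "hand_eye" (4x4, takes a point from camera to tool coordinates, whose origin is the TCP and whose axes are the flange's). Camera axes: x right, y up, looking along -z (the intrinsics and any distortion apply to the point x, -y, -z); pixel columns grow to the right and rows downward; lengths in mm; the calibration is good to about 2 mm. A picture is of the moment at which its call begins: read the wrist's pose just before it. camera_params takes no time and is no camera call.
A pose or a line that the arm cannot do raises robot.MotionError and nothing moves.
- robot.sign_off(): hands the job in; it is judged then, once.
Readings, each from a call of its own:
- robot.current_time(): time.
- robot.current_q(): joint angles.
- robot.current_qd(): joint speeds.
- robot.current_effort(): joint torques, N m.
- robot.current_eef_pos(): TCP position.
- robot.current_eef_rot(): TCP orientation.
- robot.current_wrist_force(): force on the tool from outside, world axes, zero at the start.
- robot.current_ft_torque(): the same for the moment, N m.
- robot.current_gripper_width(): finger opening in mm.
- robot.current_grasp_force(): force on a finger pad.
Only numpy, scipy, OpenCV 4.12 (cv2) and the standard library are available. Lean on these libraries where they do the work, as an engineer would, in place of code of your own. Each camera call takes 0.05 s, during which the arm holds its last target. There are 200 camera calls.

## Working session

There is one attempt and no reset: what is moved stays moved. The work goes in short steps, each a Python script; the robot and the scene stay as the last script left them, time stands still between calls to the robot, and variables do not carry over. Pictures are saved under pics/ and viewed, at most 10 in all, crops included, and the job is handed in when it is done.

```bash
ls; mkdir -p pics; cat > h.py <<'E'
import numpy as np, cv2
from bench import robot
from scipy.spatial.transform import Rotation as R
def cam(name):
    p=robot.camera_params(name); K=np.array(p["camera_matrix"])
    if name=="wrist":
        T=np.eye(4);T[:3,:3]=R.from_quat(robot.current_eef_rot()).as_matrix();T[:3,3]=robot.current_eef_pos()
        T=T@np.array(p["hand_eye"])
    else: T=np.array(p["T"])
    return K,T,p
def cloud(name):
    K,T,p=cam(name); im,d=robot.capture(name)
    v,u=np.mgrid[:d.shape[0],:d.shape[1]]
    c=np.stack([(u-K[0,2])/K[0,0]*d,-(v-K[1,2])/K[1,1]*d,-d],-1)
    W=c@T[:3,:3].T+T[:3,3]; W[d<=0]=np.nan
    return im,d,W
def ray(name,uv,z,KT=None):
    K,T=KT or cam(name)[:2]
    c=np.array([(uv[0]-K[0,2])/K[0,0],-(uv[1]-K[1,2])/K[1,1],-1]); r=T[:3,:3]@c; o=T[:3,3]
    return o+r*(z-o[2])/r[2]
def save(im,n): cv2.imwrite("pics/"+n,cv2.cvtColor(im,cv2.COLOR_RGB2BGR))
E
python3 - <<'E'
from h import *
a={}
for n in("top","side"):
    im,d,W=cloud(n); save(im,n+"1.png"); np.savez("/tmp/%s.npz"%n,im=im,d=d,W=W); print(n,cam(n))
print(robot.current_time(),robot.current_eef_rot())
E
```

```text
pics
top (array([[432.40647497,   0.        , 258.14663884],
       [  0.        , 432.40647497, 190.59658213],
       [  0.        ,   0.        ,   1.        ]]), array([[-9.93239824e-03,  9.86147205e-01, -1.65574869e-01,
         3.34044936e+02],
       [-9.99752384e-01, -6.49596758e-03,  2.12831727e-02,
        -1.22201092e+01],
       [ 1.99127723e-02,  1.65745263e-01,  9.85967540e-01,
         1.09247078e+03],
       [ 0.00000000e+00,  0.00000000e+00,  0.00000000e+00,
         1.00000000e+00]]), {'camera_matrix': array([[432.40647497,   0.        , 258.14663884],
       [  0.        , 432.40647497, 190.59658213],
       [  0.        ,   0.        ,   1.        ]]), 'T': array([[-9.93239824e-03,  9.86147205e-01, -1.65574869e-01,
         3.34044936e+02],
       [-9.99752384e-01, -6.49596758e-03,  2.12831727e-02,
        -1.22201092e+01],
       [ 1.99127723e-02,  1.65745263e-01,  9.85967540e-01,
         1.09247078e+03],
       [ 0.00000000e+00,  0.00000000e+00,  0.00000000e+00,
         1.00000000e+00]])})
side (array([[438.8945193 ,   0.        , 251.70738913],
       [  0.   
[... 321 characters left out ...]
      6.34388473e+02],
       [ 0.00000000e+00,  0.00000000e+00,  0.00000000e+00,
         1.00000000e+00]]), {'camera_matrix': array([[438.8945193 ,   0.        , 251.70738913],
       [  0.        , 438.8945193 , 188.09662019],
       [  0.        ,   0.        ,   1.        ]]), 'T': array([[-9.99745956e-01, -1.80950752e-02, -1.34384367e-02,
         5.13899428e+02],
       [-1.76952244e-03, -5.31368394e-01,  8.47139008e-01,
         8.64153818e+02],
       [-2.24698046e-02,  8.46947577e-01,  5.31201383e-01,
         6.34388473e+02],
       [ 0.00000000e+00,  0.00000000e+00,  0.00000000e+00,
         1.00000000e+00]])})
0.1 [ 1.12176542e-01  9.93687734e-01 -1.02276541e-03 -2.54672031e-04]
```

View pics/top1.png

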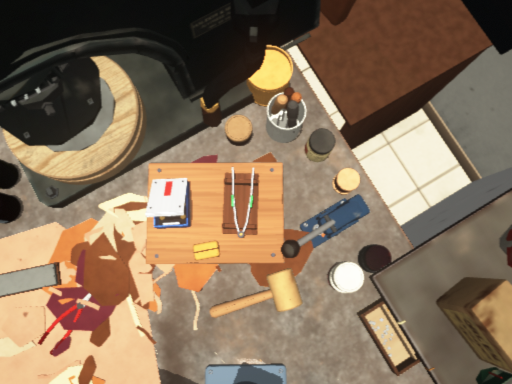

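View pics/side1.png

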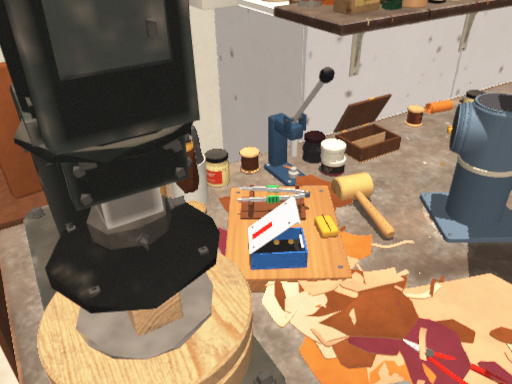

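The top view shows the board at about (150–285, 163–262). The box with its raised white flap is near (168, 205), with the red bar at (168, 187). The tweezers lie on the rest at about (243, 200), tips upwards (+x), with green plates near (233, 202) and (253, 202). The side view shows the flap half open, with the box front facing the robot.

```bash
python3 - <<'E'
from h import *
for n in("top","side"):
    f=np.load("/tmp/%s.npz"%n); im,d,W=f["im"],f["d"],f["W"]
    hsv=cv2.cvtColor(im,cv2.COLOR_RGB2HSV); H,S,V=[hsv[...,i].astype(int) for i in range(3)]
    roi=(W[...,2]>30)&(W[...,2]<260)&(W[...,0]>220)&(W[...,0]<560)&(W[...,1]>-150)&(W[...,1]<320)
    print(n,"board",np.nanmedian(W[(H>5)&(H<20)&(S>80)&roi&(W[...,2]<60)],0))
    def st(nm,m,k=None):
        q,l,s,c=cv2.connectedComponentsWithStats((m&roi).astype(np.uint8))
        for i in range(1,q):
            if s[i,4]>=12:
                P=W[l==i]; P=P[np.isfinite(P).all(1)]; print(nm,s[i].tolist(),c[i].round(1),"med",np.median(P,0).round(1),"p2",np.percentile(P,2,0).round(0),"p98",np.percentile(P,98,0).round(0))
    st("red",((H<6)|(H>174))&(S>170)&(V>120))
    st("green",(H>45)&(H<85)&(S>90))
    st("blue",(H>100)&(H<125)&(S>120))
    st("yellow",(H>22)&(H<33)&(S>120))
    m=(S<40)&(V>150)&roi&(W[...,2]>75)
    q,l,s,c=cv2.connectedComponentsWithStats(m.astype(np.uint8)); 
    i=1+np.argmax(s[1:,4]); P=W[l==i]
    P=P[np.isfinite(P).all(1)]; 
    for _ in range(3):
        c0=P.mean(0); nv=np.linalg.svd(P-c0,full_matrices=False)[2][2]; nv*=np.sign(nv[2]); r=(P-c0)@nv; P=P[abs(r)<max(2.5*r.std(),1.5)]
    t=np.arccos(nv[2]); print("flap",s[i].tolist(),len(P),c0.round(1),nv.round(3),"tilt",t.round(3),"yaw",np.arctan2(nv[1],nv[0]).round(3),"rms",r.std().round(2),"z",np.percentile(P[:,2],[1,99]))
E
```

```text
top board [405.18467402  66.15078725  38.50756579]
red [165, 182, 6, 13, 55] [167.8 188.3] med [507.5 175.1 103.8] p2 [491. 170.  92.] p98 [524. 180. 118.]
green [231, 195, 3, 12, 24] [231.6 200.1] med [483.4  27.8  84.7] p2 [468.  26.  44.] p98 [498.  32.  92.]
green [250, 195, 3, 13, 24] [251.2 201. ] med [478.1 -16.9  88.3] p2 [466. -19.  78.] p98 [491. -14.  92.]
blue [174, 218, 14, 8, 25] [182.9 223.6] med [424.3 140.4  78.4] p2 [424. 133.  62.] p98 [439. 162.  82.]
blue [155, 225, 12, 2, 14] [160.2 225.9] med [422.  196.8  78.7] p2 [422. 183.  75.] p98 [424. 207.  81.]
yellow [194, 243, 22, 8, 113] [204.8 246.3] med [375.2  92.8  58.6] p2 [366.  69.  55.] p98 [382. 116.  62.]
yellow [195, 250, 23, 9, 120] [206.  253.8] med [356.8  90.2  58.5] p2 [348.  67.  55.] p98 [366. 114.  63.]
flap [146, 178, 41, 39, 1228] 1143 [483.5 173.3 123.5] [0.627 0.025 0.778] tilt 0.679 yaw 0.04 rms 1.23 z [ 82.1143163  155.86815857]
side board [378.87639383 189.87083019  38.55609799]
red [253, 223, 19, 15, 74] [261.9 229.7] med [506.7 176.6 106. ] p2 [489. 170.  91.] p98 [525. 182. 120.]
green [2
[... 187 characters left out ...]
8 [493.  35.  91.]
blue [275, 228, 30, 13, 224] [291.  233.9] med [445.7 138.7  65.6] p2 [424. 136.  52.] p98 [474. 170.  80.]
blue [251, 242, 56, 27, 921] [279.4 259.1] med [473.1 215.8  62.3] p2 [423. 179.  43.] p98 [527. 219.  80.]
yellow [341, 180, 31, 9, 64] [355.3 184.6] med [272.3 -67.7  53.3] p2 [228. -82.  50.] p98 [305. -56.  60.]
yellow [316, 216, 14, 16, 108] [322.4 224. ] med [374.7  97.8  58.9] p2 [365.  72.  57.] p98 [384. 122.  61.]
yellow [324, 216, 13, 16, 91] [330.6 223.1] med [356.8  95.9  58.7] p2 [348.  69.  56.] p98 [366. 119.  61.]
flap [239, 187, 66, 67, 1505] 1334 [482.8 164.3 119.6] [ 0.611 -0.186  0.769] tilt 0.693 yaw -0.295 rms 7.16 z [ 79.83273652 155.2675356 ]
```

```bash
cat >> h.py <<'E'
def down(a): return (R.from_euler("z",a)*R.from_euler("y",np.pi)).as_quat()
E
python3 - <<'E'
from h import *
p=robot.camera_params("wrist"); print({k:np.array(v).round(3).tolist() for k,v in p.items()})
he=np.array(p["hand_eye"])
q=down(0.0); M=R.from_quat(q).as_matrix()
off=M@(he[:3,3]); look=M@he[:3,:3]@[0,0,-1]; print(off,look)
# centre the optical axis on (485,90,85)
tcpz=320; s=(tcpz+off[2]-85)/-look[2]; pos=np.array([485,90,85])-look*s-off; print(pos)
robot.move_pose(pos,q)
im,d,W=cloud("wrist"); save(im,"w1.png"); K,T,_=cam("wrist"); np.savez("/tmp/w1.npz",im=im,d=d,W=W,K=K,T=T)
print(robot.current_time(),robot.current_q(),robot.current_eef_pos(),robot.current_wrist_force())
E
```

```text
{'camera_matrix': [[323.276, 0.0, 252.915], [0.0, 323.276, 191.534], [0.0, 0.0, 1.0]], 'hand_eye': [[0.0, 0.966, 0.258, 65.356], [1.0, -0.0, -0.0, -0.401], [-0.0, 0.258, -0.966, -142.519], [0.0, 0.0, 0.0, 1.0]]}
[-65.35649411  -0.40146431 142.51866449] [ 2.57504016e-01  2.54891358e-04 -9.66277195e-01]
[449.75123017  90.3018798  320.        ]
2.1167 [ 5.32540487e-02 -8.07938795e-02  1.50847588e-01  1.80277327e+00
  2.59914060e-04  5.19486591e-02] [449.56192993  91.04069426 319.81282744] [ 0.45543092 -0.06712905  0.39411809]
```

View pics/w1.png

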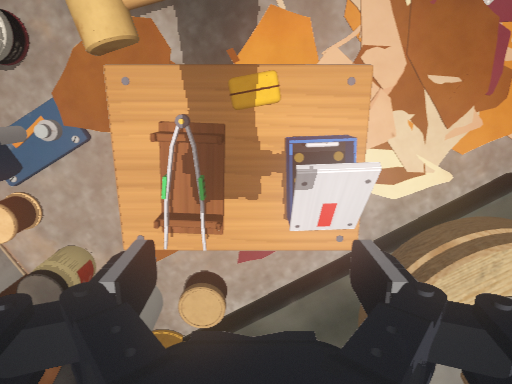

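The wrist view shows the pivot at (182, 121), the green plates at (165, 188) and (201, 187), and the tips at (167, 247) and (205, 247). The flap's free edge runs (295, 165)–(380, 166), the red bar is at (327, 215), and the blue rim starts at (288, 138).

```bash
python3 - <<'E'
from h import *
f=np.load("/tmp/w1.npz"); im,d,W,K,T=[f[k] for k in("im","d","W","K","T")]
hsv=cv2.cvtColor(im,cv2.COLOR_RGB2HSV); H,S,V=[hsv[...,i].astype(int) for i in range(3)]
v,u=np.mgrid[:384,:512]
def blobs(m,amin=15):
    q,l,s,c=cv2.connectedComponentsWithStats(m.astype(np.uint8)); return [(l==i,s[i],c[i]) for i in range(1,q) if s[i,4]>=amin]
z=W[...,2]
g=blobs((H>45)&(H<85)&(S>90)&(v<240))
for m,s,c in g: print("green",s.tolist(),c.round(1),"z",np.percentile(z[m],[5,50,95]).round(1),"ray",ray("",c,88,(K,T)).round(1),"med",np.median(W[m&(z>80)],0).round(1))
P=W[((H<6)|(H>174))&(S>170)&(V>120)&(u>300)&(u<360)&(v>190)&(v<240)]
c0=P.mean(0);ax=np.linalg.svd(P-c0,full_matrices=False)[2]; print("red",c0.round(1),ax[0].round(3),len(P), "len",np.ptp((P-c0)@ax[0]),np.ptp((P-c0)@ax[1]))
# flap plane
m=(S<60)&(V>140)&(u>284)&(u<390)&(v>155)&(v<240)&(z>82); P=W[m]
for _ in range(4):
    c=P.mean(0); nv=np.linalg.svd(P-c,full_matrices=False)[2][2]; nv*=np.sign(nv[2]); r=(P-c)@nv; P=P[abs(r)<max(2.5*r.std(),1)]
print("flap",len(P),c.round(1),nv.round(3),"th",np.arccos(nv[2]).round(3),"yaw",np.arctan2(nv[1],nv[0]).round(3),r.std().round(2),np.percentile(P,[1,99],0).round(1).tolist())
# edge of flap in-plane: rectangle
hx=np.cross(nv,[0,0,1]);hx/=np.linalg.norm(hx);up=np.cross(nv,hx);Q=np.stack([(P-c)@hx,(P-c)@up],1).astype(np.float32)
b=cv2.minAreaRect(Q); print("rect",b); rc=c+b[0][0]*hx+b[0][1]*up; print("rc",rc.round(1),hx.round(3),up.round(3))
# blue rim near side & left
B=(H>100)&(H<125)&(S>110)&(u>280)&(u<362)&(v>130)&(v<235)&(z>76)&(z<86)
P=W[B]; print("blue rim",len(P),np.percentile(P,[1,50,99],0).round(1).tolist()); 
fr=P[P[:,0]<np.percentile(P[:,0],1)+6]; print("front fit slope dx/dy",np.polyfit(fr[:,1],fr[:,0],1).round(3), np.ptp(fr[:,1]))
sd=P[P[:,1]<np.percentile(P[:,1],1)+8]; print("side slope dy/dx",np.polyfit(sd[:,0],sd[:,1],1).round(3),np.ptp(sd[:,0]))
# tweezers metal
m=(z>76)&(z<95)&(u>150)&(u<220)&(v>105)&(v<255); P=W[m]; 
for a in(400,420,440,460,480,500,520,540,556):
    s=P[abs(P[:,0]-a)<4]
    if len(s): print(a,len(s),np.percentile(s[:,1],[2,50,98]).round(1),np.median(s[:,2]).round(1))
for p in((182,121),(167,247),(205,247)): print(ray("",p,82,(K,T)).round(1))
print([ (s.tolist(),np.median(W[mm],0).round(1)) for mm,s,c in blobs((H>20)&(H<33)&(S>150)&(v<115)&(u>220)&(u<290))])
E
```

```text
green [198, 175, 7, 25, 98] [201.1 187.1] z [82.  89.2 90.7] ray [478.4  29.   88. ] med [478.4  29.1  89.3]
green [162, 176, 5, 23, 94] [163.7 186.9] z [nan nan nan] ray [478.2 -15.5  88. ] med [478.  -15.2  89.6]<stdin>:11: RuntimeWarning: Mean of empty slice.
  ret = um.true_divide(
Traceback (most recent call last):
IndexError: index 0 is out of bounds for axis 0 with size 0
```

```bash
python3 - <<'E'
from h import *
f=np.load("/tmp/w1.npz"); im,d,W,K,T=[f[k] for k in("im","d","W","K","T")]
hsv=cv2.cvtColor(im,cv2.COLOR_RGB2HSV); H,S,V=[hsv[...,i].astype(int) for i in range(3)]
v,u=np.mgrid[:384,:512]; z=W[...,2]
print("px",hsv[215,327],W[215,327],W[200,340])
ok=np.isfinite(z)
P=W[ok&((H<8)|(H>172))&(S>130)&(V>120)&(u>300)&(u<360)&(v>190)&(v<240)]
if len(P):
    c0=P.mean(0);ax=np.linalg.svd(P-c0,full_matrices=False)[2]; print("red",c0.round(1),ax[0].round(3),len(P), "len",np.ptp((P-c0)@ax[0]),np.ptp((P-c0)@ax[1]))
m=ok&(V>100)&(S<80)&(u>284)&(u<390)&(v>155)&(v<240)&(z>84); P=W[m]
for _ in range(4):
    c=P.mean(0); nv=np.linalg.svd(P-c,full_matrices=False)[2][2]; nv*=np.sign(nv[2]); r=(P-c)@nv; P=P[abs(r)<max(2.5*r.std(),1)]
print("flap",len(P),c.round(1),nv.round(3),"th",np.arccos(nv[2]).round(3),"yaw",np.arctan2(nv[1],nv[0]).round(3),r.std().round(2),np.percentile(P,[1,99],0).round(1).tolist())
hx=np.cross(nv,[0,0,1]);hx/=np.linalg.norm(hx);up=np.cross(nv,hx);Q=np.stack([(P-c)@hx,(P-c)@up],1).astype(np.float32)
b=cv2.minAreaRect(Q); rc=c+b[0][0]*hx+b[0][1]*up; print("rect",b,"rc",rc.round(1),hx.round(3),up.round(3))
B=ok&(H>100)&(H<125)&(S>110)&(u>280)&(u<362)&(v>130)&(v<235)&(z>76)&(z<86)
P=W[B]; print("blue rim",len(P),np.percentile(P,[1,50,99],0).round(1).tolist()); 
fr=P[P[:,0]<np.percentile(P[:,0],1)+6]; print("front dx/dy",np.polyfit(fr[:,1],fr[:,0],1).round(3), np.ptp(fr[:,1]))
sd=P[P[:,1]<np.percentile(P[:,1],1)+8]; print("side dy/dx",np.polyfit(sd[:,0],sd[:,1],1).round(3),np.ptp(sd[:,0]))
m=ok&(z>79)&(z<95)&(u>150)&(u<220)&(v>105)&(v<255); P=W[m]
for a in(400,420,440,460,480,500,520,540,556):
    s=P[abs(P[:,0]-a)<4]
    if len(s): print(a,len(s),np.percentile(s[:,1],[2,98]).round(1),np.median(s[:,2]).round(1))
for p in((182,121),(167,247),(205,247)): print(ray("",p,82,(K,T)).round(1))
E
```

```text
px [  2 161 238] [506.91208465 176.87242091 106.77178081] [483.11677382 185.28527369 125.93413011]
red [506.2 176.1 106.9] [ 0.772  0.044 -0.634] 279 len 48.95613928526909 15.388747976187219
flap 4070 [480.2 174.1 127.5] [0.631 0.025 0.776] th 0.683 yaw 0.039 0.5 [[444.1, 134.2, 85.0], [532.6, 214.5, 156.3]]
rect ((-0.3764610290527344, 10.403583526611328), (81.8451919555664, 117.0411605834961), 0.028377089649438858) rc [488.2 174.8 121. ] [ 0.039 -0.999  0.   ] [ 0.775  0.03  -0.631]
blue rim 2 [[436.3, 134.9, 79.3], [438.1, 135.4, 79.4], [439.9, 136.0, 79.4]]
front dx/dy [ -3.41  899.954] 1.055514813842052
side dy/dx [ -0.293 263.917] 3.5992978356833305
400 100 [ 2.  16.3] 87.0
420 112 [-27.3  51.4] 84.3
440 59 [-8.6 23.3] 85.3
460 48 [-11.2  25.3] 85.0
480 97 [-18.6  30.7] 88.9
500 46 [-17.5  29.1] 85.3
520 55 [-32.  29.] 85.0
540 45 [-20.7  29.3] 83.7
556 36 [-22.1  29.8] 82.8
[401.6   9.2  82. ]
[558.8 -18.5  82. ]
[558.7  29.9  82. ]
```

```bash
cat >> h.py <<'E'
YAW=0.045; HX=np.array([530.5,177.2]); ex=np.array([np.cos(YAW),np.sin(YAW)])
def press(th,r=95,off=4.5):
    xy=HX+ex*(-r*np.cos(th)+off*np.sin(th)); return np.array([*xy,80+r*np.sin(th)+off*np.cos(th)])
E
python3 - <<'E'
from h import *
q=down(YAW)
robot.gripper_to(0,40)
p=press(.85); robot.move_pose([p[0],p[1],p[2]+25],q)
for th in(.75,.6,.45,.3,.18,.1):
    g=robot.servo_line(press(th),q,v=100,guard=15); f=robot.current_wrist_force()
    print(th,g,robot.current_eef_pos().round(1),f.round(1))
    if g: break
else:
    p=press(0); p[2]-=6
    g=robot.servo_line(p,q,v=20,guard=9); print("end",g,robot.current_eef_pos().round(1),robot.current_wrist_force().round(1))
    robot.wait(.3); print(robot.current_eef_pos().round(1),robot.current_wrist_force().round(1))
print(robot.current_time())
E
```

```text
0.75 False [464.9 173.8 149.3] [-0.4  0.4 -1.4]
0.6 False [455.  173.8 138. ] [-0.1 -0.3 -0.5]
0.45 False [447.  173.4 125.5] [-1.3  0.1  0.5]
0.3 False [440.9 173.1 112.2] [0.1 0.5 0.9]
0.18 False [437.6 173.  101.2] [-1.2  0.7  0.6]
0.1 False [437.1 173.1  94.2] [ 0.3 -0.   1.6]
end True [435.5 172.9  84.4] [-0.4 -0.1  5.3]
[435.5 172.9  84.4] [-0.2 -1.3  5.2]
6.2917
```

```bash
python3 - <<'E'
from h import *
p=robot.current_eef_pos().copy()
for k in range(8):
    p[2]-=.5; robot.servo_line(p,None,v=20); robot.wait(.1); f=np.mean([robot.current_wrist_force()[2] for _ in range(3)]); print(p[2].round(1),robot.current_eef_pos()[2].round(1),f.round(1))
    if f>10: break
robot.servo_line(p+[0,0,60],None,v=120); print(robot.current_wrist_force().round(1))
c=p+[-10,-40,170]; robot.move_pose(c,down(0))
im,d,W=cloud("wrist"); save(im,"w2.png"); K,T,_=cam("wrist"); np.savez("/tmp/w2.npz",im=im,d=d,W=W,K=K,T=T)
print(robot.current_time())
hsv=cv2.cvtColor(im,cv2.COLOR_RGB2HSV); H,S,V=[hsv[...,i].astype(int) for i in range(3)]
ok=np.isfinite(W[...,2])
xy=(W[...,:2]-HX)@np.array([ex,[-ex[1],ex[0]]]).T
m=ok&(xy[...,0]>-110)&(xy[...,0]<-8)&(abs(xy[...,1])<36)&(W[...,2]>70)&(W[...,2]<130)
P=W[m]; c=np.median(P,0); P=P[abs(P[:,2]-c[2])<15]
for _ in range(4):
    c=P.mean(0); nv=np.linalg.svd(P-c,full_matrices=False)[2][2]; nv*=np.sign(nv[2]); r=(P-c)@nv; P=P[abs(r)<max(2.5*r.std(),1)]
print("flap",len(P),c.round(1),nv.round(4),"th along box",np.arctan2(nv[:2]@ex,nv[2]).round(4))
P=W[ok&((H<8)|(H>172))&(S>120)&(V>100)&m]; c0=P.mean(0);ax=np.linalg.svd(P-c0,full_matrices=False)[2]; print("red",c0.round(1),ax[0].round(3),len(P),np.ptp((P-c0)@ax[0]),np.ptp((P-c0)@ax[1]))
E
```

```text
83.9 84.4 5.9
83.4 84.4 7.0
82.9 84.3 9.6
82.4 84.3 12.6
[-0.   0.7  0.1]
8.9333
flap 5814 [464.8 177.3  85.1] [0.0087 0.0018 1.    ] th along box 0.0087
red [496.4 175.5  85.2] [ 0.999  0.037 -0.012] 612 49.22729698770112 14.925884688793193
```

View pics/w2.png

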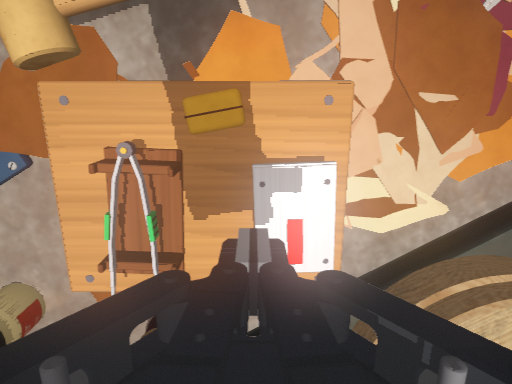

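The flap is snapped, with a tilt of 0.009 rad. The view shows it level with the red bar at (295, 241), and the tweezers undisturbed (plates at (108, 226) and (152, 228)). With the wrist turned half round, the wrist camera can see the tips, so I'll grasp that way.

```bash
python3 - <<'E'
from h import *
q=down(-0.022+np.pi)
pos=np.array([478.5,7,165.])
sol=robot.inverse_kinematics(pos,q); print(sol, robot.inverse_kinematics([478.5,7,67],q), robot.inverse_kinematics([415,172,87],down(.04+np.pi)))
robot.gripper_to(70,20)
robot.goto_joints(sol); 
print(robot.current_q(),robot.current_eef_pos())
im,d,W=cloud("wrist"); save(im,"w3.png"); K,T,_=cam("wrist"); np.savez("/tmp/w3.npz",im=im,d=d,W=W,K=K,T=T)
hsv=cv2.cvtColor(im,cv2.COLOR_RGB2HSV); H,S,V=[hsv[...,i].astype(int) for i in range(3)]
q_,l,s,c=cv2.connectedComponentsWithStats(((H>45)&(H<85)&(S>90)).astype(np.uint8))
for i in range(1,q_):
    if s[i,4]>20: print(s[i].tolist(),c[i].round(1),np.nanmedian(W[l==i],0).round(1),np.nanpercentile(W[l==i],[3,97],0).round(1).tolist(),ray("",c[i],88,(K,T)).round(1))
print(robot.current_time())
E
```

```text
[-0.12562835 -0.07801019 -0.15697426  1.49183225  0.          3.03796431] [-0.12562835 -0.04386871 -0.32079285  1.2938722   0.          3.03796431] [ 0.24343058 -0.13313449 -0.36331763  1.34061318  0.         -2.93816208]
[-1.25425883e-01 -7.80981199e-02 -1.56854907e-01  1.49189012e+00
 -4.90062171e-06  3.03773291e+00] [478.53182326   7.091129   165.10183904]
[217, 176, 11, 42, 258] [222.1 197.2] [481.5  28.3  89.7] [[467.8, 26.0, 87.1], [494.1, 30.8, 90.8]] [481.   28.5  88. ]
[280, 176, 11, 42, 278] [284.9 197.7] [479.5 -15.7  89.6] [[465.6, -22.3, 48.3], [492.5, -12.5, 90.8]] [479.7 -15.9  88. ]
12.1
```

View pics/w3.png

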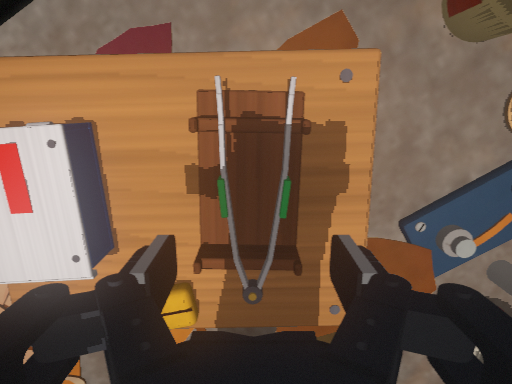

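The picture shows the tweezers centred between the open fingers. The plates are at (222, 197) and (285, 198), the pivot at (252, 295), and the tips at (219, 77) and (293, 78). The grasp goes ahead.

```bash
python3 - <<'E'
from h import *
q=down(-0.022+np.pi)
g=robot.servo_line([479.5,6.6,67.],q,v=80,guard=10); print(g,robot.current_eef_pos().round(1),robot.current_wrist_force().round(1))
if not g:
    for w in(52,45,40,37.5): robot.gripper_to(w,20); print(w,robot.current_gripper_width(),robot.current_grasp_force(),robot.current_wrist_force().round(1))
    f0=robot.current_wrist_force()
    robot.servo_line([479.5,6.6,82.],q,v=30); robot.servo_line([479.5,6.6,190.],q,v=80); robot.wait(.2)
    print((robot.current_wrist_force()-f0).round(2),robot.current_wrist_force().round(2),robot.current_gripper_width(),robot.current_grasp_force())
    im,d,W=cloud("wrist"); save(im,"w4.png"); K,T,_=cam("wrist"); np.savez("/tmp/w4.npz",im=im,d=d,W=W,K=K,T=T,)
print(robot.current_time())
E
```

```text
False [480.1   6.5  67.8] [-0.4 -0.2 -0.2]
52 52.199788353152194 0.0 [ 0.8 -0.4  0.1]
45 45.25152915443761 5.61852822342189 [-1.7 -0.5  5.5]
40 40.37499354602566 9.118213119800203 [-0.9  0.1  6.8]
37.5 37.71184453226257 10.375877022743225 [-0.7  0.8  8.7]
[  0.31  -0.9  -10.72] [-0.41 -0.06 -1.99] 37.580702299851254 7.007855549454689
16.875
```

View pics/w4.png

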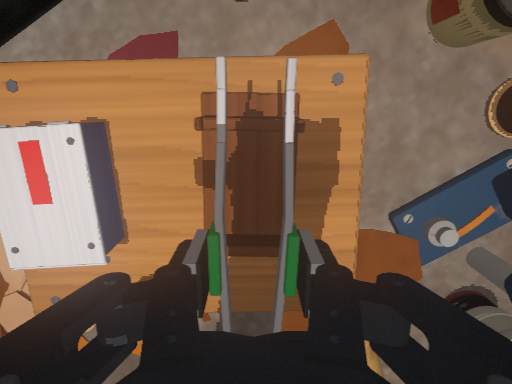

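The tweezers are held. Plates are at (214, 262) and (293, 264) between the pads, and the tips at (221, 58) and (292, 60) are in clear view. Next I'll check whether they're level.

```bash
cat >> h.py <<'E'
def tips(im,W,tcp,yaw):
    """leg points in the tweezer frame (x ahead, y left, z up from TCP), yaw = tool heading ahead"""
    e=np.array([np.cos(yaw),np.sin(yaw)]); n=np.array([-e[1],e[0]])
    D=W-tcp; L=np.stack([D[...,:2]@e,D[...,:2]@n,D[...,2]],-1)
    m=np.isfinite(W[...,2])&(L[...,0]>20)&(L[...,0]<100)&(abs(L[...,1])<30)&(L[...,2]>2)&(L[...,2]<30)
    P=L[m]; out={}
    for s,k in((1,"L"),(-1,"R")):
        Q=P[P[:,1]*s>0]; xt=np.percentile(Q[:,0],99)
        c=np.polyfit(Q[:,0],Q[:,2],1)
        T_=Q[Q[:,0]>xt-14]
        print(k,len(Q),"xtip",xt.round(1),"pitch",c[0].round(4),"z@75",np.polyval(c,75).round(1),"tip y",np.percentile(T_[:,1],[3,50,97]).round(1),"y fit",np.polyfit(T_[:,0],T_[:,1],1).round(3),"tip z",np.median(T_[:,2]).round(1),np.percentile(Q[:,2],[5,95]).round(1))
    return L,m
E
python3 - <<'E'
from h import *
f=np.load("/tmp/w4.npz"); 
L,m=tips(f["im"],f["W"],robot.current_eef_pos(),-0.022)
z=L[...,2]
P=L[m]
for a in range(25,95,8):
    for s in(1,-1):
        Q=P[(P[:,1]*s>0)&(abs(P[:,0]-a)<4)]
        if len(Q):print(a,s,len(Q),np.median(Q,0).round(1),np.ptp(Q[:,1]).round(1))
E
```

```text
L 1693 xtip 81.6 pitch -0.0406 z@75 14.2 tip y [10.2 11.8 13.6] y fit [3.0000e-03 1.1578e+01] tip z 14.2 [10.9 17.3]
R 1672 xtip 81.3 pitch -0.0441 z@75 14.1 tip y [-16.1 -14.2 -12.5] y fit [ -0.04 -11.29] tip z 14.1 [11.5 17.2]
25 1 189 [25.2 13.6 16.5] 3.7
25 -1 185 [ 25.2 -14.5  16.4] 3.5
33 1 199 [32.9 13.2 16.5] 4.0
33 -1 188 [ 33.  -14.2  16.5] 3.5
41 1 214 [41.1 12.7 16.5] 3.8
41 -1 215 [ 41.2 -14.2  16.4] 3.9
49 1 215 [49.1 12.2 16.1] 4.1
49 -1 228 [ 48.9 -13.8  15.8] 3.9
57 1 229 [56.9 12.  14.9] 3.9
57 -1 226 [ 57.  -13.9  14.9] 3.8
65 1 239 [64.8 11.8 15.1] 3.8
65 -1 229 [ 65.1 -14.   14.9] 3.8
73 1 228 [72.8 11.8 14.3] 3.6
73 -1 232 [ 73.2 -14.2  14.1] 3.9
81 1 155 [79.8 11.8 13.9] 3.7
81 -1 147 [ 79.5 -14.5  14. ] 3.8
```

```bash
python3 - <<'E'
from h import *
f=np.load("/tmp/w3.npz"); print("ref on rest:"); tips(f["im"],f["W"],np.array([479.5,6.6,67.8]),-0.022)
yaw=0.055; q=down(yaw+np.pi)
bar=np.array([495.6,175.4]); e=np.array([np.cos(yaw),np.sin(yaw)])
xy=bar-80*e
a=np.array(robot.current_q()); b=np.array(robot.inverse_kinematics([*xy,190],q)); 
if b[5]>0: b[5]-=2*np.pi
print(a.round(3),b.round(3))
n=4
for k in range(1,n+1): robot.goto_joints(a+(b-a)*k/n)
print(robot.current_eef_pos().round(1),robot.current_eef_rot().round(4),q.round(4),robot.current_time())
robot.servo_line([*xy,115],q,v=80); robot.wait(.2)
im,d,W=cloud("wrist"); save(im,"w5.png"); K,T,_=cam("wrist"); np.savez("/tmp/w5.npz",im=im,d=d,W=W,K=K,T=T)
tips(im,W,robot.current_eef_pos(),yaw); print(robot.current_wrist_force().round(1),robot.current_time())
E
```

```text
ref on rest:
L 1115 xtip 81.6 pitch -0.0237 z@75 11.8 tip y [21.5 23.4 25.4] y fit [ 0.083 17.27 ] tip z 15.5 [ 6.7 18.6]
R 1102 xtip 81.1 pitch -0.0218 z@75 11.9 tip y [-27.2 -25.  -23. ] y fit [ -0.111 -16.776] tip z 15.5 [ 6.7 18.5]
[-0.126 -0.076 -0.106  1.541  0.     3.037] [ 0.241 -0.155 -0.177  1.548  0.    -2.956]
[415.8 170.9 190. ] [0.9996 0.027  0.     0.    ] [-0.9996 -0.0275  0.     -0.    ] 22.2417
L 1701 xtip 81.9 pitch -0.0402 z@75 14.5 tip y [10.2 11.8 13.7] y fit [6.0000e-03 1.1413e+01] tip z 14.5 [11.1 17.6]
R 1671 xtip 81.4 pitch -0.0406 z@75 14.5 tip y [-16.  -14.2 -12.5] y fit [ -0.042 -11.062] tip z 14.6 [11.7 17.5]
[ 1.5 -0.3 -2. ] 23.575
```

View pics/w5.png

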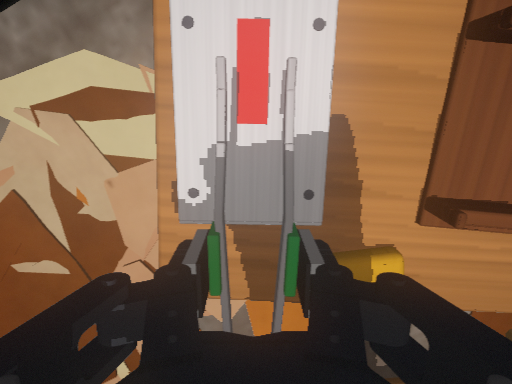

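The tips straddle the red bar at (221, 60) and (291, 60), the bar centre is at (253, 71), and the flap is still shut. Now descend, squeeze and measure.

```bash
cat >> h.py <<'E'
def look(name,yaw):
    tcp=robot.current_eef_pos(); im,d,W=cloud("wrist"); save(im,name+".png"); K,T,_=cam("wrist"); np.savez("/tmp/%s.npz"%name,im=im,d=d,W=W,K=K,T=T)
    tips(im,W,tcp,yaw)
    hsv=cv2.cvtColor(im,cv2.COLOR_RGB2HSV); H,S,V=[hsv[...,i].astype(int) for i in range(3)]
    m=((H<8)|(H>172))&(S>120)&(V>90)&(abs(W[...,2]-85)<8)&(np.hypot(W[...,0]-496,W[...,1]-175)<40)
    r=cv2.minAreaRect(W[m][:,:2].astype(np.float32)*10); print("bar",m.sum(),np.array(r[0])/10,np.array(r[1])/10,r[2],"z",np.median(W[m][:,2]))
    print("tcp",tcp.round(2),"w",robot.current_gripper_width(),"F",robot.current_grasp_force(),robot.current_wrist_force().round(1),"t",robot.current_time())
E
python3 - <<'E'
from h import *
yaw=.055; p=robot.current_eef_pos().copy(); p[2]=96
robot.servo_line(p,down(yaw+np.pi),v=50); look("w6",yaw)
for w in(36,34.6,33.8): robot.gripper_to(w,20)
robot.wait(.3); look("w7",yaw)
E
```

```text
L 1695 xtip 81.7 pitch -0.0407 z@75 14.3 tip y [10.2 11.8 13.7] y fit [6.0000e-03 1.1378e+01] tip z 14.3 [10.8 17.3]
R 1677 xtip 81.3 pitch -0.0412 z@75 14.3 tip y [-16.1 -14.2 -12.4] y fit [ -0.043 -11.012] tip z 14.3 [11.6 17.3]
bar 4201 [496.80195313 175.50629883] [50.0941803  15.49189758] 2.3672637939453125 z 85.25808241677541
tcp [415.69 171.01  95.41] w 37.44902799852918 F 7.0117004960775375 [ 0.2  0.  -1.4] t 24.1583
L 1600 xtip 81.4 pitch -0.0433 z@75 14.0 tip y [ 6.9  8.6 10.3] y fit [-0.01   9.256] tip z 13.9 [12.4 17. ]
R 1615 xtip 81.3 pitch -0.0421 z@75 13.9 tip y [-12.7 -10.9  -9.3] y fit [-0.023 -9.256] tip z 13.8 [11.2 17. ]
bar 4132 [496.80869141 175.46832275] [50.14220581 15.56738281] 2.542752265930176 z 85.24211122498336
tcp [416.11 171.08  95.97] w 34.035125442971385 F 9.32924598455429 [-0.2 -0.4  0.3] t 25.1583
```

```bash
python3 - <<'E'
from h import *
yaw=.057; q=down(yaw+np.pi)
robot.servo_line([416.6,172.2,95],q,v=30); g=robot.servo_line([416.6,172.2,87.2],q,v=20,guard=6); robot.wait(.4); print(g)
look("w8",yaw)
im,d,W=cloud("side"); cv2.imwrite("pics/s8.png",cv2.resize(cv2.cvtColor(im,cv2.COLOR_RGB2BGR)[150:290,190:350],None,fx=4,fy=4,interpolation=cv2.INTER_CUBIC))
f=np.load("/tmp/w8.npz"); cv2.imwrite("pics/w8c.png",cv2.resize(cv2.cvtColor(f["im"],cv2.COLOR_RGB2BGR)[:240,160:350],None,fx=2.5,fy=2.5))
E
```

```text
False
L 1598 xtip 81.4 pitch -0.0421 z@75 14.0 tip y [ 6.8  8.5 10.3] y fit [-9.000e-03  9.248e+00] tip z 13.9 [12.4 17. ]
R 1616 xtip 81.3 pitch -0.0407 z@75 13.9 tip y [-12.7 -10.9  -9.3] y fit [-0.023 -9.242] tip z 13.9 [11.2 17. ]
bar 4702 [496.79863281 175.48280029] [50.13606567 15.54407806] 2.5233821868896484 z 85.2778711428414
tcp [416.69 172.21  87.31] w 33.70032425799109 F 9.325968325138092 [ 0.1  0.5 -0.5] t 26.4
```

View pics/s8.png

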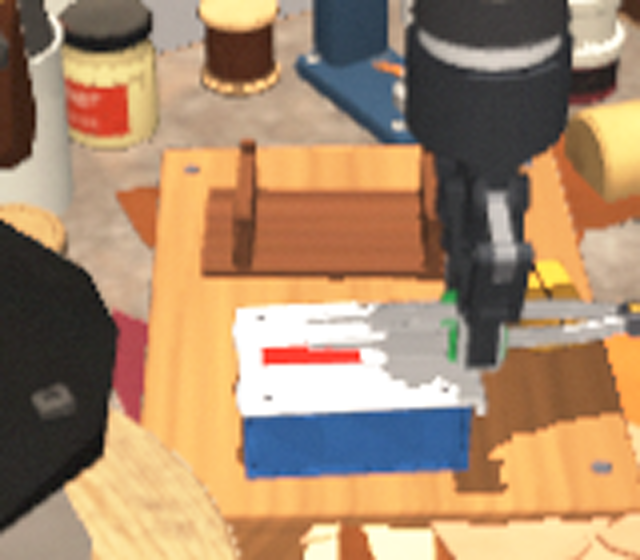

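View pics/w8c.png

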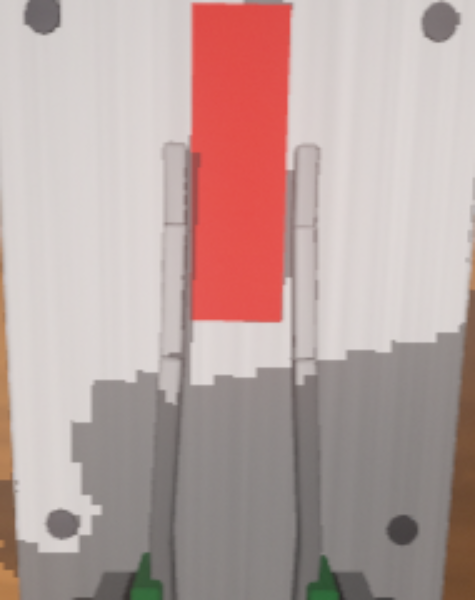

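The tips straddle the bar symmetrically (inner edges at columns 187 and 295 in the crop, ends just past the bar's middle), and the side view shows the fingers clear of the shut flap. One last check that the gap is steady.

```bash
python3 - <<'E'
from h import *
ws=[]
for _ in range(12): robot.wait(.1); ws.append(robot.current_gripper_width())
print(np.round(ws,2),np.mean(ws)); look("w9",.057)
f=np.load("/tmp/w9.npz"); im,d=f["im"],f["d"]
for r in(62,66,70,76,82,86):
    row=d[r,200:310]; m=row<np.nanmedian(d[r,240:265])-6; c=np.where(m)[0]+200
    L=c[c<252]; Rr=c[c>252]; print(r,L.min(),L.max(),Rr.min(),Rr.max(),"gap",((Rr.min()-L.max()-1)*np.median(row[m])/323.276).round(2),"thick",((L.max()-L.min()+1)*np.median(row[m])/323.276).round(2))
E
```

```text
[33.97 34.15 33.92 34.16 34.03 34.08 34.2  33.83 34.09 33.68 34.42 33.87] 34.03175259333242
L 1594 xtip 81.4 pitch -0.0431 z@75 14.0 tip y [ 6.9  8.5 10.3] y fit [-0.011  9.352] tip z 13.9 [12.2 17.1]
R 1612 xtip 81.2 pitch -0.042 z@75 13.8 tip y [-12.7 -10.9  -9.3] y fit [-0.022 -9.262] tip z 13.9 [11.1 17. ]
bar 4701 [496.76708984 175.52415771] [50.19706421 15.48199615] 2.573009729385376 z 85.25907558000364
tcp [416.6  172.2   87.19] w 33.976939783025536 F 9.325770735740662 [-0.6 -0.4  0.3] t 27.7
62 222 234 277 286 gap 15.62 thick 4.84
66 225 234 277 286 gap 15.72 thick 3.74
70 225 234 277 286 gap 15.76 thick 3.75
76 225 234 253 286 gap 6.76 thick 3.76
82 225 234 277 286 gap 15.87 thick 3.78
86 225 234 276 285 gap 15.57 thick 3.8
```

```bash
python3 -c "
from bench import robot
print(robot.sign_off(),robot.current_time())"
```

```text
the job is handed in; nothing more can be done
the job is handed in; nothing more can be done
```

The job is handed in at about 28 s: the flap is snapped shut (tilt about 0.009 rad), and the level tweezers are held about 14 mm above the middle of the red bar, with a steady tip gap of 16 mm to within about 0.5 mm.

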